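# Set the stirrer's thumbwheel and start it

### The arm

A 6-joint arm with a two-finger parallel gripper is mounted at the origin on the work surface. World frame = base frame: x ahead of the robot, y to its left, z up, the work surface at z = 0. Lengths are in m, angles in rad, forces in N, time in s.
With the tool pointing down it reaches from about 0.35 to 0.975 m from the base axis. Payload 4.9 kg.
Tool frame: the origin (TCP) lies at the very end of the fingers, on their centre line; the grasp point (between the pads) lies 19 mm behind it (manip.grip_depth is the distance from the TCP to the grasp point, in m); z points along the fingers, x is the direction in which the jaws open and shut, and the axes are right-handed (so a half turn about z gives the same grasp; the last joint's range is limited). The gripper opens to 85 mm and grips with 20 to 120 N. Pads are 22 mm wide; open, the fingers measure 114 mm over their backs; the gripper's body (76 mm by 85 mm) begins 54 mm behind the grasp point. The pads swing forward as they close: fully open they stand 13 mm farther back than shut.
Start: joints at [-1.301, 0.053, 1.613, -0, 1.476, -0.119], TCP at [0.237, -0.578, 0.231] pointing down, gripper open.
Joint ranges: [-3.01, 3.01], [-1.01, 2.22], [0.06, 2.58], [-1.02, 4.17], [0.09, 2.62], [-3.14, 3.14]. Speed limits (rad/s): [2.57, 2.57, 3.14, 3.14, 3.14, 3.14].

### API

Orientations are given as a unit quaternion [w, x, y, z].
In Python, from plant import manip gives the robot as it stands. The module is installed in compiled form; this text tells all that it offers.
- The arm moves only by the shell command python3 -m crank 'ROWS' [OPENING]. ROWS is JSON, a list of rows, each a list of 4 numbers: the shift along the tool's x, y, z in cm, then the turn about the tool's z in units of 6 degrees (1.0 is 6 degrees). A call has 1 to 10 rows; each row shifts and turns the commanded pose from where the row before left it, along the tool's axes as they then stand; what a row does not reach is not made up. A row lasts 1/12 s, in which the tool goes at most 41.7 mm and 7.16 degrees, less where a joint would pass 70% of its speed; a pose out of reach is approached as far as the arm can. A call with a gripper value outside its range is refused whole. OPENING is the opening, from 0 (shut) to 1 (fully open), set as the call begins (- or left out, the last holds). The fingers move at their own pace and stop on an object; the grip force is fixed at half the most. Time passes only in rows, so rows that do not move let the fingers close. It gives the time, the measured TCP pose, the force and the opening at its end, in the units of the state.
- manip.state(): the state, without advancing time (a new reading comes with each control period).
- manip.grab_frame(name): name is "scene" or "top"; returns a dict with "img" (480x640x3 uint8, red, green, blue), "intrinsics" (3x3 intrinsics, pixels), "D" ([k1, k2, p1, p2, k3] as OpenCV has them; the pictures are not rectified), "position" and "orientation" of the camera in the world. Camera axes: x right, y up, looking along -z (the intrinsics and any distortion apply to the point x, -y, -z); pixel columns grow to the right and rows downward; lengths in m; the calibration is good to about 2 mm. A picture is of the moment at which its call begins. There is no depth.
- manip.job_done(): hands the job in, once; it reports no verdict.
The state is a dict: "time": time; "joint_pos": joint angles; "joint_vel": joint speeds; "joint_efforts": joint torques, N m; "tool_pos": TCP position; "tool_rot": TCP orientation; "contact_force": force on the tool from outside, world axes, zero at the start; "ft_torque": the same for the moment, N m; "gripper_width": opening from 0.0 (shut) to 1.0 (fully open).
Only numpy, scipy, OpenCV 4.12 (cv2) and the standard library are available. Lean on these libraries where they do the work, as an engineer would, in place of code of your own. Each camera call takes 0.05 s, during which the arm holds its last target.

### The job

Set the speed on the bench stirrer: with a fingertip, flick the edge of its six-lobed thumbwheel clockwise (seen from above), click by click, until the red lobe rests at the green pointer, without going past it. Then press the yellow start button fully down and let it go. Only touch and push, gently; leave the tin, the bottles and the beaker standing where they are.

Things in the scene. Friction and masses are not known exactly. Their poses are not given: they have to be found in the camera images.
- stirrer: white bench stirrer, fixed; case 220 (its x) by 260 (its y) by 60 mm high. Origin: centre of its underside. Its -x side is the front, roughly towards the robot; +y is its left seen from the robot, z up. A tin stands on the round plate at (45, -60) mm, plate top 68 mm up. The thumbwheel juts out over the front edge
- wheel_center (a point): centre of the flat black thumbwheel, on its upright axis at half thickness: 77 mm up, at (-100, 40) mm in the stirrer's x, y; axes as the stirrer's. Wheel 18 mm thick (68 to 86 mm up), hub radius 26 mm, six rounded lobes 60 degrees apart (12 mm wide, centres at radius 42, tips at 48 mm). The case front is only 10 mm before the axis (hub boss 26 mm), so the front lobes overhang
- wheel (a joint): turn of the thumbwheel, rad, growing clockwise from above; 0: red lobe at pointer. Sprung clicks every 1.047 rad (60 degrees): pushed past half a click it finishes the click itself, else it springs back; damped, does not coast; 3 to 5 N at a lobe turns it. Starts at rest 1 to 4 clicks short (-1.05, -2.09, -3.14 or -4.19)
- red_lobe (a point): centre of the only red lobe, 42 mm from the wheel's axis, 77 mm up. At rest on a click, two lobes stand 30 degrees either side of the stirrer's -x (front), two point to its +y and -y, two stand at the back. Clockwise carries the front lobes towards +y
- pointer_tip (a point): tip of the raised green pointer fixed on the case at the wheel's +y side, 55 mm from the axis, pointing at it; the pointer is 12 mm wide, reaches 82 mm above the bench and about 33 mm further in +y
- start_button_top (a point): centre of the top face of the yellow round push button (radius 14 mm, in a black housing), on the case at (-75, -85) mm in the stirrer's x, y; pressed straight down 6 mm
- start_button (a joint): travel of the button, m: 0 up, 0.006 fully down (about 5 N); springs back
- tin: open steel tin, radius 35 mm at the rim, 70 mm high, loose on the stirrer's plate; origin at the centre of its underside. Leave alone
- amber_a: amber bottle with white cap, radius 34 mm, 150 mm high, loose on the bench to the left of the stirrer; origin at the centre of its underside. Leave alone
- amber_b: amber jar with white cap, radius 30 mm, 120 mm high, loose on the bench to the right of the stirrer; origin at the centre of its underside. Leave alone
- beaker: clear plastic beaker, radius 36 mm, 85 mm high, loose on the bench to the left; origin at the centre of its underside. Leave alone

How it is judged:
On the way, in this order (a step that is already met when the one before it is completed fails the run):
1. the red lobe rests at the pointer, with the start button up (value of joint wheel between -0.15 and 0.15 rad and value of joint start_button below 0.002 m), for 0.2 s.
2. the start button is pressed fully down by the fingers (value of joint start_button above 0.0048 m and contact force between the fingers and start_button above 0.5 N), for 0.05 s.
At the end, for the whole second after the job is handed in: The wheel rests on the click with the red lobe at the pointer (within 0.15 rad), the start button has been pressed after that and is up again, and the tin (within 15 mm), bottle, jar and beaker (within 20 mm) stand upright where they were (all of step 1 and velocity of joint wheel between -0.1 and 0.1 rad/s and distance of tin from where it was at the start of the episode below 0.015 m and distance of each of amber_a, amber_b, beaker from where it was at the start of the episode below 0.02 m and angle between each of tin, amber_a, amber_b, beaker's own z axis and vertical below 0.1 rad); the robot touches nothing.
It fails at once if the wheel is turned past the pointer by more than half a click (value of joint wheel above 0.6 rad).
It fails at once if the start button is pressed before the wheel is set (value of joint start_button above 0.004 m and value of joint wheel below -0.3 rad).
It fails at once if the wheel is squeezed or pushed hard (over 25 N) (contact force between the fingers and wheel above 25 N).
It fails at once if a bystander is pushed away, lifted or knocked over (distance of any of tin, amber_a, amber_b, beaker from where it was at the start of the episode above 0.03 m or height (world z) of tin above 0.083 m or height (world z) of any of amber_a, amber_b, beaker above 0.015 m).
It also fails if it takes over 51 s, if anything falls off the work surface, if the arm or the gripper's body presses on something with over 40 N, if the wrist force passes 120 N, or if a joint passes its speed limit or range.

## Working session

There is one attempt and no reset: what is moved stays moved. The work goes in short steps, Python scripts to look and compute and a shell command to move; the robot and the scene stay as the last step left them, time stands still between calls to the robot, and variables do not carry over. Pictures are saved under pics/ and viewed, and the job is handed in when it is done.

```bash
mkdir -p pics; python3 - <<'E'
from plant import manip
import cv2
print(manip.state())
for n in ("scene","top"):
    f=manip.grab_frame(n); cv2.imwrite(f"pics/{n}0.png",f["img"][:,:,::-1]); print(n,f["intrinsics"],f["D"],f["position"],f["orientation"])
E
```

```text
{'time': 0.0, 'joint_pos': array([-1.30101858e+00,  5.33378709e-02,  1.61429640e+00, -1.49394720e-05,
        1.47599779e+00, -1.18995077e-01]), 'joint_vel': array([ 0.00077784,  0.00106097, -0.00101047,  0.00162771,  0.0015629 ,
       -0.00028062]), 'joint_efforts': array([ 7.38995241e-04, -3.93690526e+01, -3.70172310e+01,  4.92860852e-05,
        7.07619387e-03, -4.45878044e-06]), 'tool_pos': array([ 0.23674011, -0.57775405,  0.23007336]), 'tool_rot': array([-6.59044514e-04,  8.30377322e-01, -5.57200559e-01, -7.78147385e-04]), 'contact_force': array([-0.43178084, -0.33442094, -0.37462842]), 'ft_torque': array([0.0158089 , 0.00321762, 0.09170785]), 'gripper_width': 0.999101125299543}
scene [[472.90986748   0.         315.28612891]
 [  0.         472.90986748 240.43360676]
 [  0.           0.           1.        ]] [-0.02735517  0.          0.          0.          0.        ] [ 1.01420996 -0.24055111  0.72222584] [0.82896164 0.2843278  0.16592625 0.45216013]
top [[463.94323605   0.         310.43072114]
 [  0.         463.94323605 239.21806365]
 [  0.           0.           1.        ]] [-0.09098562  0.          0.          0.          0.        ] [0.39853041 0.01009855 0.92856822] [ 0.74567231  0.08118305 -0.07127004 -0.6574973 ]
```

View pics/scene0.png

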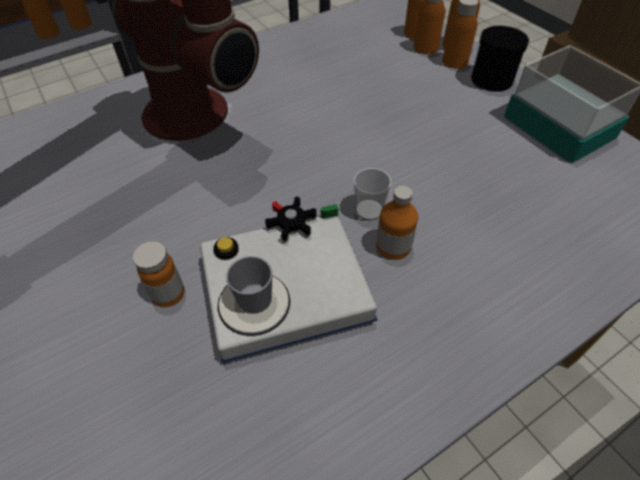

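View pics/top0.png

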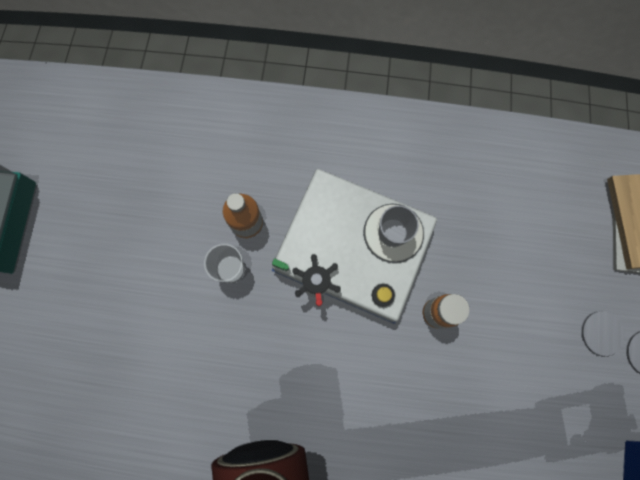

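The top view shows the wheel hub at about (317,279), the red lobe at (319,299), the green pointer at (281,265) and the button at (384,295). Next I'll fit the stirrer's pose.

```bash
cat > h.py <<'E'
import numpy as np, cv2
from scipy.spatial.transform import Rotation as R
def cam(f):
    q=np.array(f["orientation"]); Rw=R.from_quat(q[[1,2,3,0]]).as_matrix()
    return Rw@np.diag([1,-1,-1]),np.array(f["position"]),np.array(f["intrinsics"]),np.array(f["D"])
def ray(f,uv,z):
    Rw,p,K,D=cam(f)
    n=cv2.undistortPoints(np.array([[uv]],float),K,D)[0,0]
    d=Rw@np.array([n[0],n[1],1]); return p+d*(z-p[2])/d[2]
def proj(f,P):
    Rw,p,K,D=cam(f)
    return cv2.projectPoints(np.atleast_2d(np.array(P,float)),cv2.Rodrigues(Rw.T)[0],-Rw.T@p,K,D)[0][:,0]
def cent(img,m):
    ys,xs=np.nonzero(m); return xs.mean(),ys.mean(),len(xs)
def masks(img):
    h=cv2.cvtColor(img,cv2.COLOR_RGB2HSV); H,S,V=[h[...,i].astype(int) for i in range(3)]
    return dict(red=((H<6)|(H>174))&(S>150)&(V>110),green=(H>50)&(H<80)&(S>120)&(V>60),yellow=(H>18)&(H<32)&(S>150)&(V>100))
E
python3 - <<'E'
from plant import manip
from h import *
for n,box in (("scene",(180,180,360,270)),("top",(260,240,410,320))):
    f=manip.grab_frame(n); x0,y0,x1,y1=box
    print(n)
    for k,m in masks(f["img"]).items():
        mm=np.zeros_like(m); mm[y0:y1,x0:x1]=m[y0:y1,x0:x1]
        if mm.any():
            c=cent(f["img"],mm); z={'red':.086,'green':.08,'yellow':.075}[k]; print(k,c,ray(f,c[:2],z))
    c=f["img"][y0:y1,x0:x1]; cv2.imwrite(f"pics/{n}1.png",cv2.resize(c,None,fx=5 if n=="top" else 4,fy=5 if n=="top" else 4,interpolation=cv2.INTER_CUBIC)[:,:,::-1])
E
```

```text
scene
red (np.float64(276.6875), np.float64(204.875), 32) [0.47299814 0.0059028  0.086     ]
green (np.float64(329.30645161290323), np.float64(207.9516129032258), 62) [0.52775959 0.08517301 0.08      ]
yellow (np.float64(224.36805555555554), np.float64(243.39583333333334), 144) [ 0.49286608 -0.1115301   0.075     ]
top
red (np.float64(318.2888888888889), np.float64(299.06666666666666), 45) [0.4740077  0.00567933 0.086     ]
green (np.float64(279.1372549019608), np.float64(263.96078431372547), 51) [0.52982175 0.08549661 0.08      ]
```

View pics/top1.png

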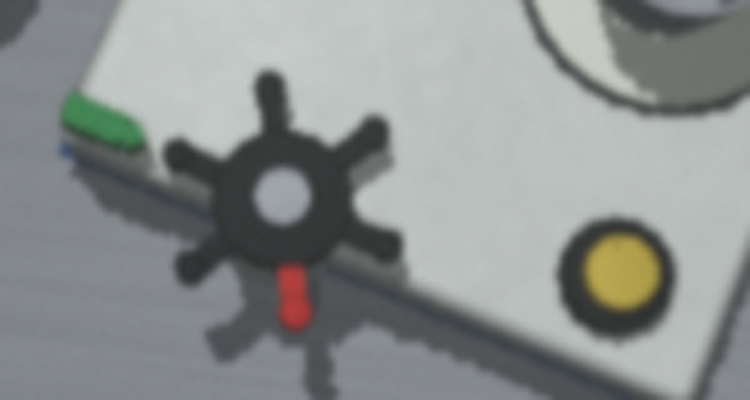

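View pics/scene1.png

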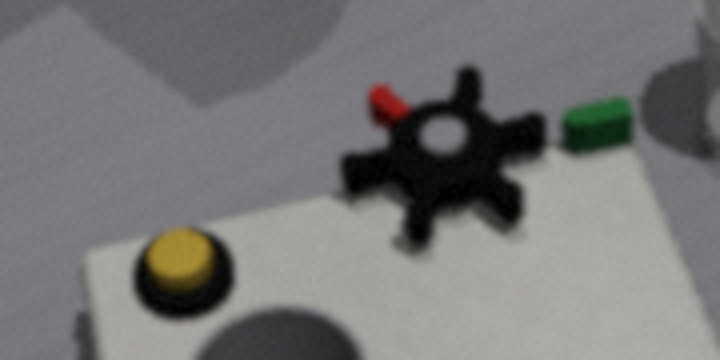

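The red lobe is at the front on the stirrer's -y side, so the wheel is 2 clicks short (-2.09). I'll triangulate and fit the pose.

```bash
python3 - <<'E'
from plant import manip
from h import *
from scipy.optimize import least_squares
fs={n:manip.grab_frame(n) for n in("scene","top")}
def tri(a,b):
    r=lambda P:np.r_[proj(fs["top"],P)[0]-a,proj(fs["scene"],P)[0]-b]
    s=least_squares(r,[.5,0,.08]); return s.x,s.fun
hub=tri((316.4,278.8),(290.75,213.5)); but=tri((384.3,294.3),(225,242.7))
print(hub,but)
# fit: x,y,yaw + zb ,zh ; corners of top front right, etc
def W(p,l):
    c,s=np.cos(p[2]),np.sin(p[2]); l=np.array(l)
    return np.array([p[0]+c*l[0]-s*l[1],p[1]+s*l[0]+c*l[1],l[2]])
obs=[("top",(316.4,278.8),(-.1,.04,'h')),("scene",(290.75,213.5),(-.1,.04,'h')),
("top",(384.3,294.3),(-.075,-.085,'b')),("scene",(225,242.7),(-.075,-.085,'b')),
("top",(318.3,299.1),(-.1-.039*np.cos(np.pi/6),.04-.039*.5,.086)),
("top",(318,170),(.11,.13,.06)),("top",(436,217),(.11,-.13,.06)),("scene",(374,292),(.11,.13,.06)),("scene",(201,243),(-.11,-.13,.06))]
def r(p):
    o=[]
    for n,uv,l in obs:
        z={'h':p[3],'b':p[4]}.get(l[2],l[2]); o.append(proj(fs[n],W(p,[l[0],l[1],z]))[0]-uv)
    return np.concatenate(o)
s=least_squares(r,[.6,0,-.4,.088,.075],loss="soft_l1"); p=s.x
print(p,np.degrees(p[2])); print(np.round(r(p).reshape(-1,2),1))
np.save("pose.npy",p)
print("wheel",W(p,[-.1,.04,.077]),"button",W(p,[-.075,-.085,p[4]]),"red",W(p,[-.1-.042*np.cos(np.pi/6),.04-.021,.077]))
print("tcp",manip.state()["tool_pos"])
E
```

```text
(array([0.50969316, 0.01401342, 0.09158691]), array([-0.22184066, -0.13016053, -0.24937134,  0.04353605])) (array([ 0.49802807, -0.11213815,  0.08275622]), array([-0.39601023, -0.19436028, -0.41322387,  0.04820835]))
[ 0.59374393 -0.05161995 -0.28215077  0.09067173  0.08280056] -16.166048153810756
[[-0.6  0.4]
 [-0.2 -0.1]
 [-0.3 -0.2]
 [-0.5  0.1]
 [-0.   1.7]
 [-2.4 -3.2]
 [ 2.1 -0. ]
 [ 4.6 15.3]
 [-2.4 -1.2]]
wheel [0.50883492 0.01464061 0.077     ] button [ 0.49804364 -0.1123773   0.08280056] red [0.46805323 0.00459804 0.077     ]
tcp [ 0.23686008 -0.57810786  0.23084544]
```

```bash
cat >> h.py <<'E'
YAW=np.radians(-16.3); WH=np.array([.5092,.0144]); BT=np.array([.498,-.1122])
def go(rel,z,c=WH):
    from plant import manip
    s=manip.state(); q=s["tool_rot"]; Rt=R.from_quat(q[[1,2,3,0]]).as_matrix()
    cy,sy=np.cos(YAW),np.sin(YAW); r=np.array(rel)/1000
    t=np.array([c[0]+cy*r[0]-sy*r[1],c[1]+sy*r[0]+cy*r[1],z])
    d=s["tool_pos"]-np.r_[c,0]; 
    print("t",round(s["time"],2),"yaw",np.degrees(np.arctan2(Rt[1,0],Rt[0,0])).round(2),"zaxis",Rt[:,2].round(3),"tcp",s["tool_pos"].round(4),"local mm",(1000*np.array([cy*d[0]+sy*d[1],-sy*d[0]+cy*d[1],d[2]])).round(1))
    print("shift cm (tool)",(Rt.T@(t-s["tool_pos"])*100).round(2),"F",s["contact_force"].round(1),"g",s["gripper_width"].round(3))
E
python3 -m crank '[[0,0,0,-1.07],[0,0,0,-1.07],[0,0,0,-1.07],[0,0,0,-1.07],[0,0,0,-1.07],[0,0,0,-1.07],[0,0,0,-1.07],[0,0,0,-1.07],[0,0,0,0],[0,0,0,0]]' 0
python3 -c "
from h import *
go((-47,-52),.20)"
```

```text
time: 1.13
tool_pos: [0.2369, -0.5783, 0.2312]
tool_rot: [-0.0, 0.99, -0.144, -0.0]
contact_force: [0.7, 0.2, -0.2]
gripper_width: -0.0
t 1.13 yaw -16.52 zaxis [-0.  0. -1.] tcp [ 0.2369 -0.5783  0.2312] local mm [ -95.  -645.3  231.2]Traceback (most recent call last):
  File "<string>", line 3, in <module>
    go((-47,-52),.20)
    ~~^^^^^^^^^^^^^^^
  File "h.py", line 26, in go
    print("shift cm (tool)",(Rt.T@(t-s["tool_pos"])*100).round(2),"F",s["contact_force"].round(1),"g",s["gripper_width"].round(3))
                                                                                                      ^^^^^^^^^^^^^^^^^^^^^^^^
AttributeError: 'float' object has no attribute 'round'
```

```bash
sed -i 's/s\["gripper_width"\].round(3)/s["gripper_width"]/' h.py
python3 -m crank '[[0.2,-2.9,0,0],[0.2,-2.9,0,0],[0.2,-2.9,0,0],[0.2,-2.9,0,0],[0.2,-2.9,0,0],[0.2,-2.9,0,0],[0.2,-2.9,0,0],[0.2,-2.9,0,0],[0.2,-2.9,0,0],[0.2,-2.9,0,0]]'
python3 -m crank '[[0.2,-2.9,0,0],[0.2,-2.9,0,0],[0.2,-2.9,0,0],[0.2,-2.9,0,0],[0.2,-2.9,0,0],[0.2,-2.9,0,0],[0.2,-2.9,0,0],[0.2,-2.9,0,0],[0.2,-2.9,0,0],[0,0,0,0]]'
python3 -c "
from h import *
go((-47,-52),.10)"
```

```text
time: 1.97
tool_pos: [0.3381, -0.3044, 0.2314]
tool_rot: [0.0, 0.99, -0.144, 0.0]
contact_force: [0.2, -0.6, -0.2]
gripper_width: 0.002
time: 2.8
tool_pos: [0.4294, -0.0567, 0.2315]
tool_rot: [-0.001, 0.99, -0.141, 0.0]
contact_force: [0.0, 0.2, -0.0]
gripper_width: 0.002
t 2.8 yaw -16.2 zaxis [ 0.001  0.002 -1.   ] tcp [ 0.4294 -0.0567  0.2315] local mm [-56.6 -90.7 231.5]
shift cm (tool) [ 0.96 -3.84 13.16] F [ 0.   0.2 -0. ] g 0.0021603366325115892
```

```bash

python3 -m crank '[[0.2,-1.2,2,0],[0.2,-1.2,2,0],[0.3,-1.2,3,0],[0,0,3,0],[0,0,2.6,0],[0,0,0,0],[0,0,0,0]]'
python3 -c "
from h import *
go((-47,-52),.068)
from plant import manip
for n,b in (('scene',(180,150,400,315)),('top',(230,220,430,370))):
    f=manip.grab_frame(n);x0,y0,x1,y1=b;cv2.imwrite(f'pics/{n}2.png',cv2.resize(f['img'][y0:y1,x0:x1],None,fx=3.5,fy=3.5,interpolation=cv2.INTER_CUBIC)[:,:,::-1])
"
```

```text
time: 3.38
tool_pos: [0.4442, -0.0279, 0.1042]
tool_rot: [-0.0, 0.99, -0.143, -0.002]
contact_force: [0.7, 0.3, 1.2]
gripper_width: -0.002
t 3.38 yaw -16.46 zaxis [-0.004  0.001 -1.   ] tcp [ 0.4442 -0.0279  0.1042] local mm [-50.5 -58.9 104.2]
shift cm (tool) [ 0.36 -0.69  3.62] F [0.7 0.3 1.2] g -0.001720176939248403
```

View pics/scene2.png

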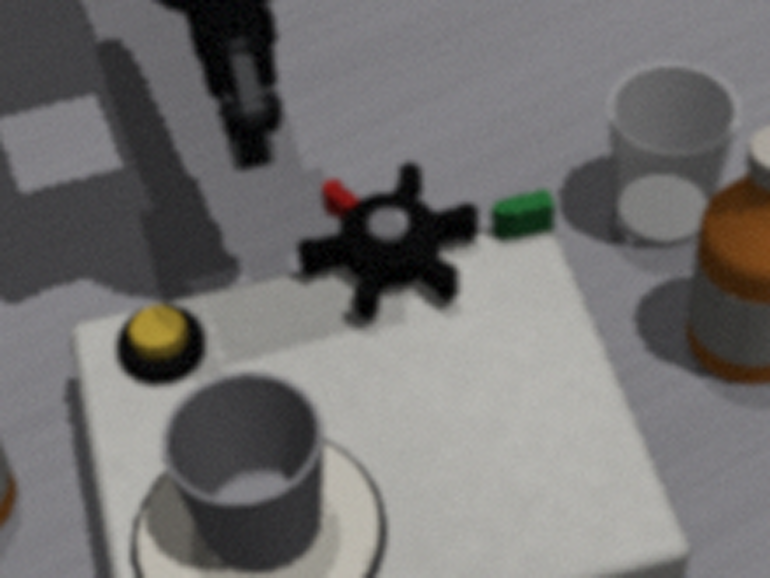

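View pics/top2.png

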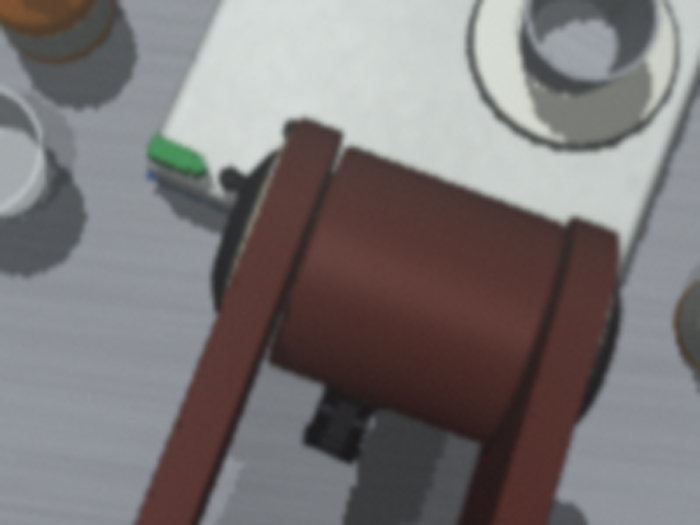

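The scene view shows the fingertip above the bench at crop (250,160), clear of the red lobe at (340,195), and nothing else has moved. I'll go down and push slowly.

```bash

python3 -m crank '[[0.1,0.3,1,0],[0.1,0,1,0],[0.1,0,1,0],[0.1,0,0.7,0],[0,0,0,0]]'
python3 -m crank '[[0,-0.5,0,0],[0,-0.5,0,0],[0,-0.5,0,0],[0,-0.4,0,0],[0,-0.4,0,0],[0,-0.4,0,0],[0,0,0,0]]'
python3 -c "
from h import *
go((-47,0),.068)
from plant import manip
for n,b in (('scene',(180,150,400,315)),):
    f=manip.grab_frame(n);x0,y0,x1,y1=b;cv2.imwrite(f'pics/{n}3.png',cv2.resize(f['img'][y0:y1,x0:x1],None,fx=3.5,fy=3.5,interpolation=cv2.INTER_CUBIC)[:,:,::-1])
"
```

```text
time: 3.9
tool_pos: [0.447, -0.0315, 0.066]
tool_rot: [-0.0, 0.99, -0.142, -0.002]
contact_force: [0.1, -0.0, -0.4]
gripper_width: -0.0
time: 4.48
tool_pos: [0.4548, -0.0059, 0.0683]
tool_rot: [0.001, 0.99, -0.142, -0.002]
contact_force: [-5.6, -4.0, 4.3]
gripper_width: 0.001
t 4.48 yaw -16.28 zaxis [-0.004 -0.002 -1.   ] tcp [ 0.4548 -0.0059  0.0683] local mm [-46.5 -34.8  68.3]
shift cm (tool) [-0.05 -3.48  0.01] F [-5.6 -4.   4.3] g 0.0009365478798134421
```

View pics/scene3.png

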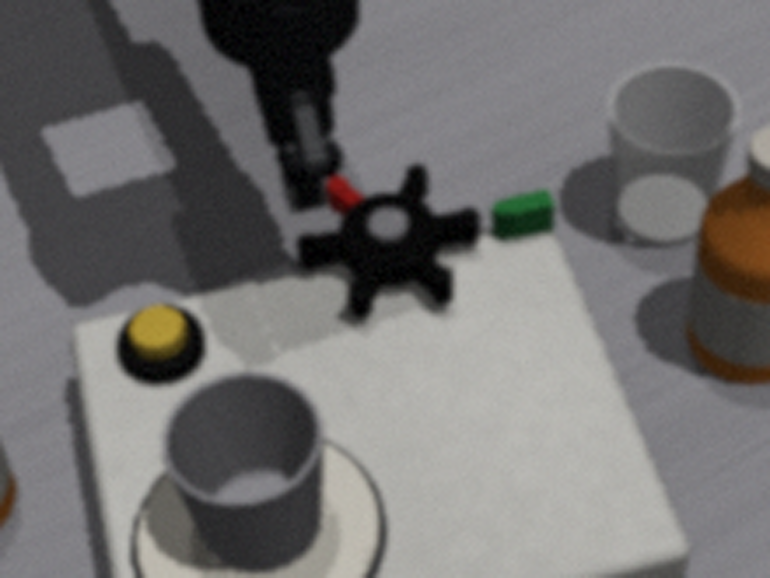

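Contact is on the red lobe at about 7 N, as predicted. I'll continue.

```bash

python3 -m crank '[[0,-0.3,0,0],[0,-0.3,0,0],[0,-0.3,0,0],[0,-0.3,0,0],[0,-0.3,0,0],[0,0,0,0]]'
python3 -m crank '[[0,-0.3,0,0],[0,-0.3,0,0],[0,-0.3,0,0],[0,-0.3,0,0],[0,-0.3,0,0],[0,0,0,0],[0,0,0,0]]'
python3 -c "
from h import *
go((-47,0),.068)
from plant import manip
for n,b in (('scene',(180,150,400,315)),):
    f=manip.grab_frame(n);x0,y0,x1,y1=b;cv2.imwrite(f'pics/{n}4.png',cv2.resize(f['img'][y0:y1,x0:x1],None,fx=3.5,fy=3.5,interpolation=cv2.INTER_CUBIC)[:,:,::-1])
"
```

```text
time: 5.03
tool_pos: [0.4606, 0.0091, 0.0684]
tool_rot: [-0.0, 0.99, -0.142, 0.0]
contact_force: [-0.4, -0.0, 0.3]
gripper_width: 0.004
time: 5.62
tool_pos: [0.4647, 0.0231, 0.0684]
tool_rot: [0.0, 0.99, -0.142, 0.0]
contact_force: [-1.2, -0.4, -0.0]
gripper_width: 0.002
t 5.62 yaw -16.34 zaxis [ 0. -0. -1.] tcp [0.4647 0.0231 0.0684] local mm [-45.2  -4.2  68.4]
shift cm (tool) [-0.18 -0.42  0.04] F [-1.2 -0.4 -0. ] g 0.0022455502432205433
```

View pics/scene4.png

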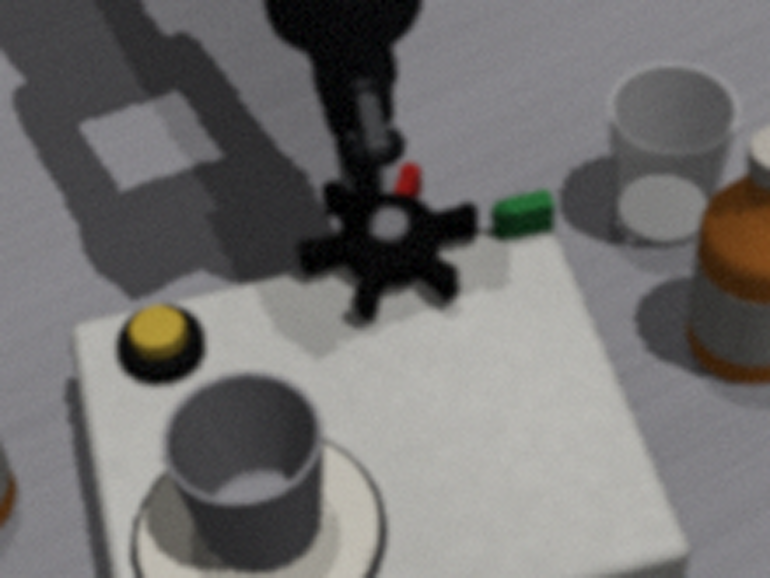

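The first click is complete: the red lobe now stands at the front on the +y side at crop (407,180), and the finger sits freely between two lobes. I'll withdraw radially, come back around and repeat.

```bash

python3 -m crank '[[-0.4,-0.2,0,0],[-0.8,0,0,0],[-1,0,0,0],[-1.3,0,0,0],[0,1.5,0,0],[0,2,0,0],[0,1.5,0,0],[0,0,0,0],[0,0,0,0]]'
python3 -c "
from h import *
go((-47,-52),.068)"
```

```text
time: 6.42
tool_pos: [0.4169, -0.0134, 0.0682]
tool_rot: [-0.0, 0.99, -0.143, 0.0]
contact_force: [-0.1, 0.1, -0.7]
gripper_width: 0.001
t 6.42 yaw -16.46 zaxis [ 0.  0. -1.] tcp [ 0.4169 -0.0134  0.0682] local mm [-80.8 -52.5  68.2]
shift cm (tool) [ 3.38 -0.06  0.02] F [-0.1  0.1 -0.7] g 0.0008981543243570319
```

```bash

python3 -m crank '[[1.2,0,0,0],[1.2,0,0,0],[1,0,0,0],[0,-0.4,0,0],[0,-0.5,0,0],[0,-0.4,0,0],[0,-0.3,0,0],[0,-0.3,0,0],[0,0,0,0]]'
python3 -m crank '[[0,-0.3,0,0],[0,-0.3,0,0],[0,-0.3,0,0],[0,-0.3,0,0],[0,-0.3,0,0],[0,-0.3,0,0],[0,-0.3,0,0],[0,0,0,0]]'
python3 -c "
from h import *
go((-47,-2),.068)
from plant import manip
for n,b in (('scene',(180,150,400,315)),):
    f=manip.grab_frame(n);x0,y0,x1,y1=b;cv2.imwrite(f'pics/{n}5.png',cv2.resize(f['img'][y0:y1,x0:x1],None,fx=3.5,fy=3.5,interpolation=cv2.INTER_CUBIC)[:,:,::-1])
"
```

```text
time: 7.17
tool_pos: [0.4534, -0.0044, 0.0677]
tool_rot: [0.001, 0.99, -0.142, -0.002]
contact_force: [-6.2, -3.4, 4.1]
gripper_width: -0.001
time: 7.83
tool_pos: [0.4581, 0.017, 0.0667]
tool_rot: [-0.0, 0.99, -0.142, -0.003]
contact_force: [-0.1, 0.4, -0.8]
gripper_width: 0.001
t 7.83 yaw -16.3 zaxis [-0.007  0.002 -1.   ] tcp [0.4581 0.017  0.0667] local mm [-49.7 -11.8  66.7]
shift cm (tool) [ 0.27 -0.98 -0.13] F [-0.1  0.4 -0.8] g 0.0005166203171343026
```

View pics/scene5.png

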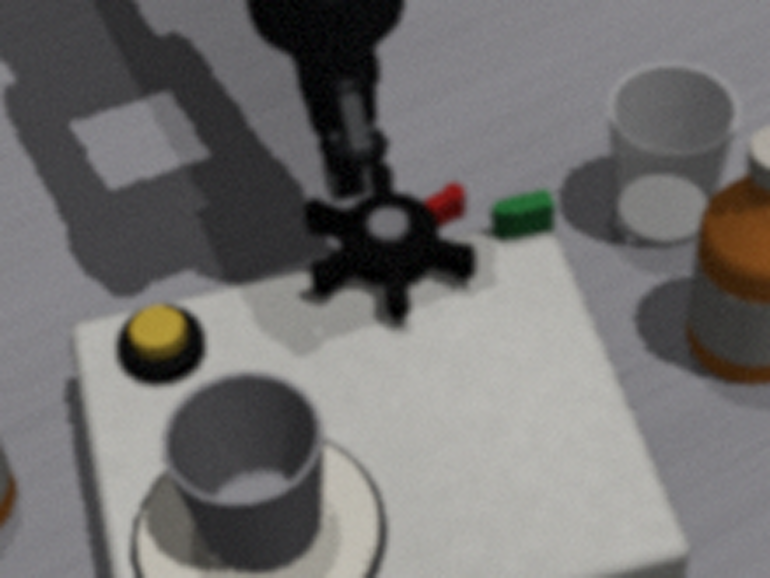

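The wheel is mid-click, with the red lobe at (447,203) approaching the pointer. I'll go on by the remaining 9 mm, to the same end position as before.

```bash

python3 -m crank '[[0,-0.3,0,0],[0,-0.3,0,0],[0,-0.2,0,0],[0,0,0,0],[0,0,0,0]]'
python3 -c "
from h import *
go((-47,-2),.068)
from plant import manip
for n,b in (('scene',(180,150,400,315)),):
    f=manip.grab_frame(n);x0,y0,x1,y1=b;cv2.imwrite(f'pics/{n}6.png',cv2.resize(f['img'][y0:y1,x0:x1],None,fx=3.5,fy=3.5,interpolation=cv2.INTER_CUBIC)[:,:,::-1])
"
```

```text
time: 8.3
tool_pos: [0.464, 0.0232, 0.0686]
tool_rot: [0.0, 0.99, -0.142, 0.0]
contact_force: [-0.5, -0.0, 0.5]
gripper_width: -0.002
t 8.3 yaw -16.35 zaxis [ 0.001 -0.    -1.   ] tcp [0.464  0.0232 0.0686] local mm [-45.8  -4.2  68.6]
shift cm (tool) [-0.12 -0.22  0.06] F [-0.5 -0.   0.5] g -0.001704166680031147
```

View pics/scene6.png

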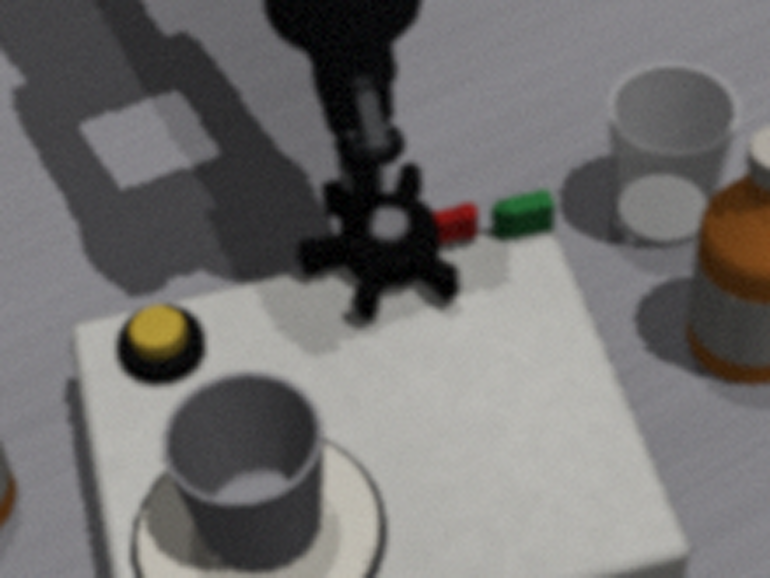

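The red lobe at (455,222) now lines up with the pointer. I'll withdraw, rise and move over the button.

```bash

python3 -m crank '[[-0.4,-0.2,0,0],[-0.8,0,0,0],[-1,0,0,0],[-1.3,0,0,0],[0,0,-2,0],[0,0,-3,0],[0,1.5,-1.5,0],[0,2.5,0,0],[0,2.5,0,0],[0,0,0,0]]'
python3 -c "
from h import *
go((0,0),.098,BT)
from plant import manip
for n,b in (('scene',(180,150,400,315)),):
    f=manip.grab_frame(n);x0,y0,x1,y1=b;cv2.imwrite(f'pics/{n}7.png',cv2.resize(f['img'][y0:y1,x0:x1],None,fx=3.5,fy=3.5,interpolation=cv2.INTER_CUBIC)[:,:,::-1])
"
```

```text
time: 9.18
tool_pos: [0.4113, -0.0297, 0.1337]
tool_rot: [0.001, 0.99, -0.144, 0.001]
contact_force: [0.4, 1.5, -0.5]
gripper_width: 0.0
t 9.18 yaw -16.55 zaxis [ 0.001 -0.002 -1.   ] tcp [ 0.4113 -0.0297  0.1337] local mm [-106.4   54.9  133.7]
shift cm (tool) [10.66  5.44  3.59] F [ 0.4  1.5 -0.5] g 2.7465461671232143e-05
```

View pics/scene7.png

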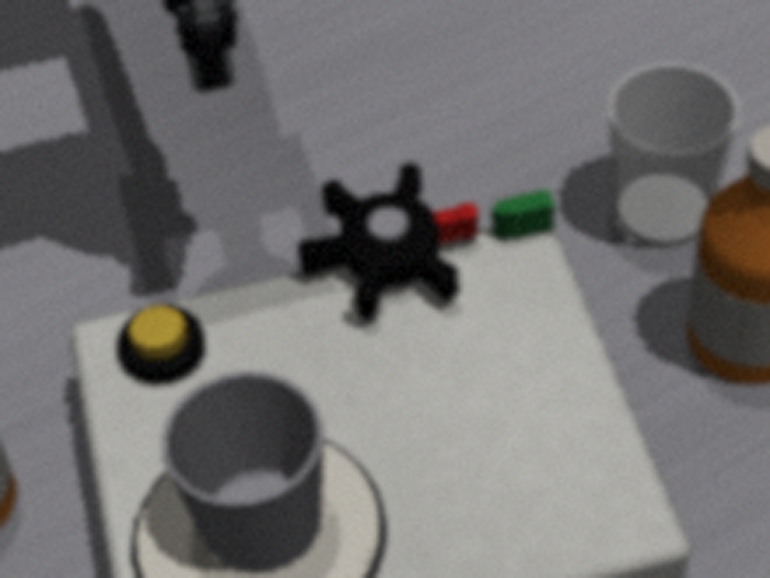

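The wheel rests with red at the pointer. Next, over the button.

```bash

python3 -m crank '[[1,1.5,0,0],[2.5,2,0,0],[3,1.9,0,0],[2.5,0,0,0],[1.6,0,1,0],[0,0,1.5,0],[0,0,1,0],[0,0,0,0],[0,0,0,0]]'
python3 -c "
from h import *
go((0,0),.083,BT)
from plant import manip
for n,b in (('scene',(180,150,400,315)),):
    f=manip.grab_frame(n);x0,y0,x1,y1=b;cv2.imwrite(f'pics/{n}8.png',cv2.resize(f['img'][y0:y1,x0:x1],None,fx=3.5,fy=3.5,interpolation=cv2.INTER_CUBIC)[:,:,::-1])
"
```

```text
time: 9.98
tool_pos: [0.4976, -0.108, 0.0971]
tool_rot: [-0.0, 0.99, -0.142, -0.001]
contact_force: [-0.7, -0.5, -0.3]
gripper_width: -0.002
t 9.98 yaw -16.33 zaxis [-0.003  0.001 -1.   ] tcp [ 0.4976 -0.108   0.0971] local mm [-1.6  3.9 97.1]
shift cm (tool) [0.16 0.39 1.41] F [-0.7 -0.5 -0.3] g -0.00218935480025492
```

View pics/scene8.png

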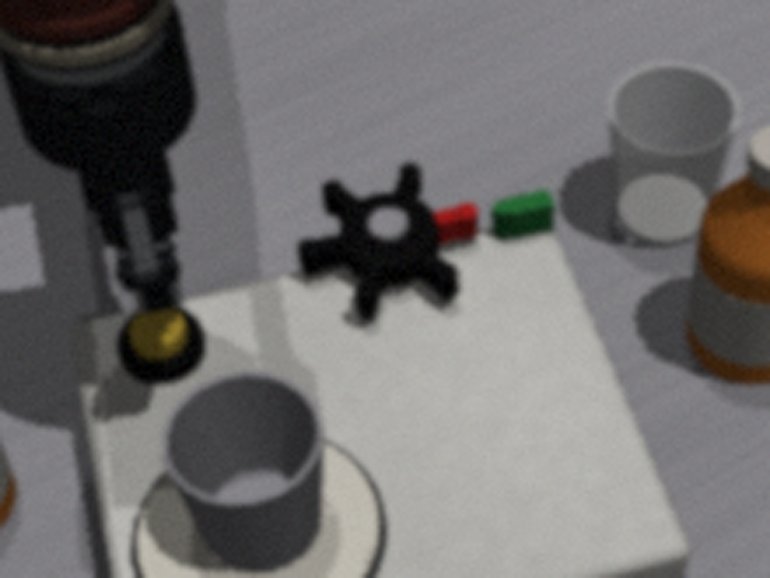

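```bash

python3 -m crank '[[0.15,0.35,0,0],[0,0,0.5,0],[0,0,0.4,0],[0,0,0.3,0],[0,0,0,0]]'
python3 -m crank '[[0,0,0.2,0],[0,0,0.2,0],[0,0,0,0]]'
python3 -m crank '[[0,0,0.2,0],[0,0,0.1,0],[0,0,0,0]]'
```

```text
time: 10.45
tool_pos: [0.4985, -0.1127, 0.0854]
tool_rot: [-0.0, 0.99, -0.142, -0.001]
contact_force: [0.9, 0.1, -0.2]
gripper_width: 0.001
time: 10.7
tool_pos: [0.4992, -0.1129, 0.0821]
tool_rot: [-0.0, 0.99, -0.142, 0.0]
contact_force: [-0.0, -1.3, 0.2]
gripper_width: -0.001
time: 10.95
tool_pos: [0.4994, -0.113, 0.0795]
tool_rot: [0.0, 0.99, -0.142, 0.0]
contact_force: [-0.3, 0.4, 2.4]
gripper_width: -0.003
```

```bash

python3 -m crank '[[0,0,0.2,0],[0,0,0.1,0],[0,0,0,0]]'
python3 -m crank '[[0,0,0.1,0],[0,0,0.1,0],[0,0,0,0]]'
```

```text
time: 11.2
tool_pos: [0.4995, -0.113, 0.0766]
tool_rot: [0.0, 0.99, -0.142, 0.0]
contact_force: [-1.1, -0.0, 5.0]
gripper_width: 0.002
time: 11.45
tool_pos: [0.4996, -0.113, 0.0759]
tool_rot: [0.0, 0.99, -0.142, 0.0]
contact_force: [-4.3, 2.0, 10.7]
gripper_width: -0.003
```

The force rose to 10.7 N and z stopped about 6 mm below contact, so the button is on its stop. I'll hold briefly, then release and retreat.

```bash

python3 -m crank '[[0,0,0.1,0],[0,0,0,0],[0,0,0,0]]'
python3 -m crank '[[0,0,-0.5,0],[0,0,-1,0],[0,0,-2,0],[0,0,-3,0],[0,0,-3,0],[-2,0,-2,0],[-3,0,0,0],[-3,0,0,0],[0,0,0,0],[0,0,0,0]]'
python3 -c "
from h import *
from plant import manip
s=manip.state();print(s['time'],s['tool_pos'],s['contact_force'])
for n,b in (('scene',(120,150,440,330)),('top',(190,150,480,350))):
    f=manip.grab_frame(n);x0,y0,x1,y1=b;cv2.imwrite(f'pics/{n}9.png',cv2.resize(f['img'][y0:y1,x0:x1],None,fx=2.5,fy=2.5,interpolation=cv2.INTER_CUBIC)[:,:,::-1])
"
```

```text
time: 11.7
tool_pos: [0.4996, -0.113, 0.0758]
tool_rot: [0.0, 0.99, -0.142, -0.0]
contact_force: [-6.5, 2.6, 16.5]
gripper_width: -0.004
time: 12.53
tool_pos: [0.4213, -0.0899, 0.1878]
tool_rot: [0.0, 0.99, -0.142, 0.0]
contact_force: [0.1, -0.2, 0.4]
gripper_width: -0.001
12.5333 [ 0.42131582 -0.08987176  0.18779762] [ 0.11514558 -0.24178797  0.43853832]
```

View pics/scene9.png

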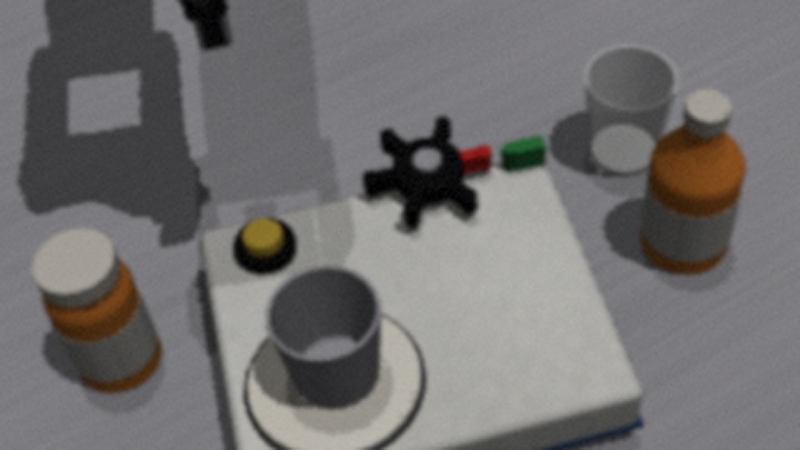

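View pics/top9.png

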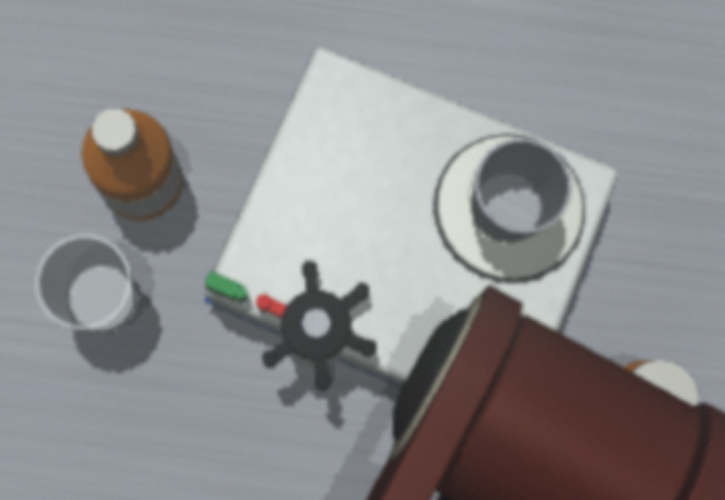

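Both views show the red lobe in line with the pointer (top crop, red (268,303), green (227,286)). The button is up, all four bystanders are standing in place, and the arm is clear.

```bash
python3 -c "
from plant import manip
print(manip.job_done())"
```

```text
the job is handed in; nothing more can be done
None
```

The stirrer is set and started, and I handed the job in at about 12.5 s of the 51 s allowed. The hand-in reported no verdict.

- **Wheel:** it started 2 clicks short. I flicked a front lobe clockwise twice with the closed fingertips, with at most about 8 N in the force readings. In both cameras the red lobe lines up with the green pointer, and it stayed there after the finger withdrew.
- **Button:** I pressed it straight down about 6 mm until it stopped moving. The upward force reached 16.5 N on the stop. I then released it, and the last pictures show it up again.
- **Bystanders:** by eye in the last pictures, the tin, both bottles and the beaker are upright and unmoved. I did not measure their positions.
- **Arm:** it was clear of everything, with the contact force reading near zero.

I did not measure the final wheel angle or button travel directly; both come from the camera pictures and the arm's position and force readings. In the stirrer pose fit, one case corner was about 16 px off because I had picked the wrong corner. I aimed from the wheel, pointer and button sightings instead, and contact came where they predicted.

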